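Vent the valve strip and set its needle screw a quarter turn open

ROBOT

A 7-joint arm with a two-finger parallel gripper is mounted at the origin on a cart in front of the work surface, level with it; the furniture and walls round the work are solid. World frame = base frame: x ahead of the robot, y to its left, z up, the work surface at z = 0. Lengths are in m, angles in rad, forces in N, time in s.
With the tool pointing down it reaches from about 0.425 to 0.875 m from the base axis. Payload 8.4 kg.
Tool frame: the origin (TCP) lies on the centre line of the jaws, within the pads' length; the fingertips stand 19 mm ahead of it and the grasp point (between the pads) is the TCP (r.finger_overhang is the distance from the TCP to the fingertips, in m); z points along the fingers, y is the line along which they close (so a half turn about z gives the same grasp; the last joint's range is limited). The gripper opens to 87 mm and grips with 3 to 60 N. Pads are 19 mm wide; open, the fingers measure 117 mm over their backs; the gripper's body (75 mm by 190 mm) begins 51 mm behind the grasp point.
Start: joints at [-1.246, 0.333, 0.04, 1.465, -0.013, 1.343, -0.059], TCP at [0.267, 0.592, 0.242] pointing down, gripper open.
Joint ranges: [-2.58, 2.58], [-0.38, 2.09], [-1.3, 1.39], [0.25, 2.4], [-1.5, 4.64], [0.08, 2.09], [-2.65, 2.65]. Speed limits (rad/s): [2.22, 2.22, 2.79, 2.79, 3.14, 3.14, 3.14].

INTERFACE

Orientations are given as a unit quaternion [w, x, y, z].
In Python, from rig import monitor, camera, ticket, r gives the robot as it stands.
- The arm moves only by the tool servo_tool, never from a script. Its argument "series" is a list of rows, each a list of 7 numbers: the closure, from -1 (fully open) to 1 (shut), then the shift along the tool's x, y, z each as a share of 0.5 m, from -1 to 1, then the turn, a rotation vector about the tool's x, y, z each as a share of pi rad, from -1 to 1. In form: [[fingers, tx, ty, tz, rx, ry, rz], ...]. A call has 1 to 10 rows; each row shifts and turns the commanded pose from where the row before left it, along the tool's axes as they then stand; what a row does not reach is not made up. A row lasts 1/10 s, in which the tool goes at most 50 mm and 8.59 degrees, less where a joint would pass 70% of its speed; a pose out of reach is approached as far as the arm can. A call with a number of a shift or a turn outside -1 to 1 is refused whole. A call with a gripper value outside its range is refused whole. The fingers move at their own pace and stop on an object; "force" is the grip in N (left out, the last holds). Time passes only in rows, so rows that do not move let the fingers close. It gives the time, the measured TCP pose, the force, the opening and the grip force at its end, in the units of the state.
- monitor.get_state(): the state, without advancing time (a new reading comes with each control period).
- camera(name): name is "scene" or "top" or "wrist"; returns a dict with "color" (400x640x3 uint8, red, green, blue), "fx", "fy", "cx", "cy" (pixels), "D" ([k1, k2, p1, p2, k3] as OpenCV has them; the pictures are not rectified), "position" and "rotation" of the camera in the world. Camera axes: x right, y down, z forward; pixel columns grow to the right and rows downward; lengths in m; the calibration is good to about 2 mm. A picture is of the moment at which its call begins. There is no depth.
- ticket.job_done(): hands the job in; it is judged then, once.
The state is a dict: "clock": time; "joints": joint angles; "qvel": joint speeds; "joint_torque": joint torques, N m; "ee_pos": TCP position; "tcp_rot": TCP orientation; "wrist_force": force on the tool from outside, world axes, zero at the start; "torque": the same for the moment, N m; "opening": finger opening in m; "gripper_force": force on a finger pad.
Only numpy, scipy, OpenCV 4.12 (cv2) and the standard library are available. Lean on these libraries where they do the work, as an engineer would, in place of code of your own. Each camera call takes 0.05 s, during which the arm holds its last target. There are 200 camera calls.

TASK

Set the flow-control needle on the valve strip: first vent the strip by pushing the green sprung plunger fully through its stroke and letting it spring back up. Then turn the blue thumbscrew clockwise (seen from above) until it seats, back it off a quarter turn, and finish still gripping the blue thumbscrew, held still there so that its lock nut can be tightened. Leave the black thumbscrew and the things lying around on the bench alone.

Things in the scene. Friction and masses are not known exactly. Their poses are not given: they have to be found in the camera images.
- strip: dark steel mounting strip, 90 x 310 x 12 mm, fixed on the bench, carrying three valve blocks in a row 100 mm apart along its y, in any order; origin: centre of its underside on the bench, x across the strip, y along it, z up
- blue_valve: needle valve with the blue thumbscrew: aluminium block 44 x 44 x 40 mm with a plugged brass port in front and behind (68 mm over all, along its x); origin: centre of its underside, on the strip; z up, axes parallel to the strip's; fixed to the strip, it cannot move
- blue_screw (a joint): turn of the blue thumbscrew in rad: 0 = seated (a hard stop; the bar then lies along its block's x axis, white line to +x), growing anticlockwise seen from above as the screw opens, up to 6; starts between 2.0 and 3.0. It turns stiffly (about 0.06 N m), stays where it is left and does not rise or sink
- blue_grip: blue bar of the thumbscrew, 42 x 10 x 32 mm, turning on a vertical axis; origin: on the axis at mid-height, 86 mm above the bench (bar spans 70 to 102 mm; below it a round hub 22 mm wide down to 64 mm, then a thin stem; block top at 52 mm); x along the bar to the end with the white line on top, y across its 10 mm thickness (grip there), z up
- black_valve: needle valve with the black thumbscrew, not to be touched: aluminium block 44 x 44 x 40 mm with a plugged brass port in front and behind (68 mm over all, along its x); origin: centre of its underside, on the strip; z up, axes parallel to the strip's; fixed to the strip, it cannot move
- black_grip: black bar of the other thumbscrew, to be left alone, 42 x 10 x 32 mm, turning on a vertical axis; origin: on the axis at mid-height, 86 mm above the bench (bar spans 70 to 102 mm; below it a round hub 22 mm wide down to 64 mm, then a thin stem; block top at 52 mm); x along the bar to the end with the white line on top, y across its 10 mm thickness (grip there), z up
- black_grip_tip (a point): point on top of the black bar near its white-lined end, 19 mm from its axis
- vent_valve: vent valve with the green plunger: aluminium block 44 x 44 x 40 mm with a plugged brass port in front and behind (68 mm over all, along its x); origin: centre of its underside, on the strip; z up, axes parallel to the strip's; fixed to the strip, it cannot move
- vent_plunger (a joint): travel of the green plunger in m: 0 = up, 0.010 = fully down; a spring raises it again; 2 N start it, 7 N push it fully down
- plunger_top (a point): centre of the top of the green round plunger head (28 mm diameter), 82 mm above the bench when up, 72 mm when fully down
- screwdriver: bystander, loose: red-handled screwdriver, 23 x 168 x 23 mm, lying on the bench; origin: centre of its underside
- cutters: bystander, loose: red-handled side cutters, 42 x 115 x 10 mm, lying on the bench; origin: centre of its underside
- glue: bystander, loose: white dropper bottle with a red pointed cap, 56 x 52 x 129 mm, standing; origin: centre of its underside
- pen: bystander, loose: white and black marker pen, 17 x 135 x 16 mm, lying; origin: centre of its underside
- allen_key: bystander, loose: dark L-shaped hex key, 33 x 99 x 4 mm, lying flat; origin: centre of its underside

How it is judged:
On the way, in this order (a step that is already met when the one before it is completed fails the run):
1. the green plunger is pushed fully down (value of joint vent_plunger above 0.0088 m), for 0.1 s.
2. the green plunger is let up again (value of joint vent_plunger below 0.0015 m), for 0.1 s.
3. the blue thumbscrew is turned in until it seats (value of joint blue_screw below 0.07 rad), for 0.2 s.
At the end, for the whole second after the job is handed in: The blue thumbscrew stands a quarter turn (90 degrees, give or take 15) open from its seat, still, gripped by the fingers with more than 2 N; the green plunger is up; the black thumbscrew has not been turned (under 5 mm at its tip) and no bystander has been shifted by 30 mm (value of joint blue_screw between 1.31 and 1.83 rad and velocity of joint blue_screw between -0.1 and 0.1 rad/s and contact force between the fingers and blue_grip above 2 N and value of joint vent_plunger below 0.0015 m and distance of black_grip_tip from where it was at the start of the episode below 0.005 m and distance of each of screwdriver, cutters, glue, pen, allen_key from where it was at the start of the episode below 0.03 m); the arm keeps its last pose, push and grip.
It fails at once if the black thumbscrew is turned (distance of black_grip_tip from where it was at the start of the episode above 0.005 m).
It fails at once if a bystander on the bench is shifted by 30 mm (distance of any of screwdriver, cutters, glue, pen, allen_key from where it was at the start of the episode above 0.03 m).
It also fails if it takes over 72 s, if anything falls off the work surface, if the arm or the gripper's body presses on something with over 40 N, if the wrist force passes 120 N, or if a joint passes its speed limit or range.

## Working session

There is one attempt and no reset: what is moved stays moved. The work goes in short steps, Python scripts to look and compute and a tool call to move; the robot and the scene stay as the last step left them, time stands still between calls to the robot, and variables do not carry over. Pictures are saved under pics/ and viewed, at most 10 in all, crops included, and the job is handed in when it is done.

Besides the shell and the picture viewer there is one more tool, called as name([rows], argument=value, ...), one row to a line, values as JSON. servo_tool: Moves the arm, as the interface text tells. Shift numbers are shares of 0.5 m and turn numbers shares of pi rad, none past 1 either way. Its arguments: {"type":"object","properties":{"series":{"type":"array"},"force":{"type":"number"}},"required":["series"]}

```bash
mkdir -p pics
cat > h.py <<'E'
import numpy as np, cv2
from rig import monitor, camera, ticket, r
def save(c,n): cv2.imwrite(n,cv2.cvtColor(c['color'],cv2.COLOR_RGB2BGR))
def K(c): return np.array([[c['fx'],0,c['cx']],[0,c['fy'],c['cy']],[0,0,1.]])
def cast(c,px,z):
    p=cv2.undistortPoints(np.array(px,float).reshape(-1,1,2),K(c),np.array(c['D'],float)).reshape(-1,2)
    d=np.c_[p,np.ones(len(p))]@np.array(c['rotation']).T
    o=np.array(c['position']); return o+d*((z-o[2])/d[:,2])[:,None]
E
python3 - <<'E'
from h import *
for n in ['scene','top']:
    c=camera(n); save(c,f'pics/{n}0.png'); print(n,c['position'],np.array(c['rotation']).round(3).tolist(),c['fx'])
s=monitor.get_state(); print({k:np.round(v,3).tolist() for k,v in s.items()})
E
```

```text
scene [-0.10528691 -0.5389743   0.92434681] [-0.375, 0.859, -0.315, 0.148] 475.6453175807279
top [0.37660454 0.09799782 1.107138  ] [0.048, -0.696, 0.716, -0.024] 410.99486180805746
{'clock': 0.1, 'joints': [-1.246, 0.334, 0.04, 1.466, -0.013, 1.343, -0.059], 'qvel': [0.001, -0.003, 0.002, -0.003, -0.0, 0.002, -0.001], 'joint_torque': [0.004, -65.781, 1.34, -40.471, -0.06, 0.041, 0.0], 'ee_pos': [0.267, 0.592, 0.241], 'tcp_rot': [-0.0, 0.21, 0.978, -0.001], 'wrist_force': [0.195, 0.557, 0.377], 'torque': [-0.006, -0.004, -0.016], 'gripper_force': 0.0, 'opening': 0.087}
```

View pics/top0.png

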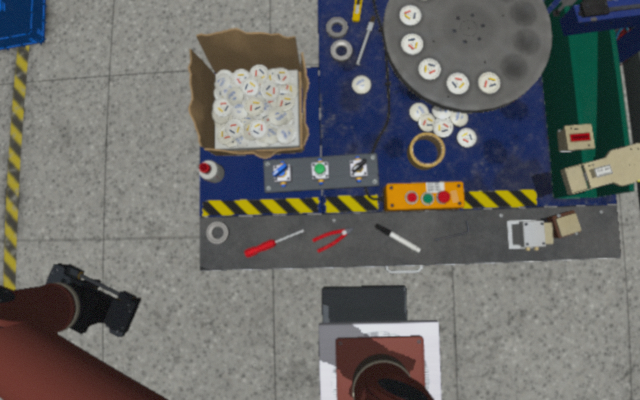

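View pics/scene0.png

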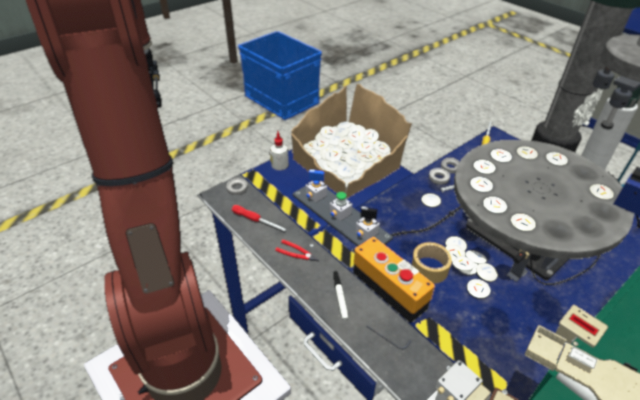

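The top view shows the strip with blue (282,172), green (320,169) and black (359,168). The glue stands at (208,170), the box is just behind the blue valve, and screwdriver, cutters and pen lie in front at about row 240.

Run:
```python
from h import *
def cent(m,box):
    x0,y0,x1,y1=box; k=np.zeros_like(m); k[y0:y1,x0:x1]=m[y0:y1,x0:x1]
    ys,xs=np.nonzero(k); return np.c_[xs,ys].astype(float)
c=camera('top'); hsv=cv2.cvtColor(c['color'],cv2.COLOR_RGB2HSV)
g=cent(cv2.inRange(hsv,(50,100,60),(85,255,255)),(300,150,340,190))
print('green',len(g),g.mean(0),cast(c,[g.mean(0)],.082))
b=cent(cv2.inRange(hsv,(100,140,110),(120,255,255)),(265,155,300,190))
print('blue',len(b),b.mean(0),cast(c,[b.mean(0)],.1))
w=cast(c,b,.1)[:,:2]; u,s,vt=np.linalg.svd(w-w.mean(0)); print('axis',vt[0],s/np.sqrt(len(w)))
k=cent(cv2.inRange(hsv,(0,0,0),(180,255,50)),(345,155,373,182))
print('black',len(k),k.mean(0),cast(c,[k.mean(0)],.1))
st=cv2.inRange(hsv,(95,20,60),(125,110,140))
S=c['color'][130:210,240:400]
o=cv2.resize(S,None,fx=5,fy=5,interpolation=cv2.INTER_CUBIC); cv2.imwrite('pics/crop1.png',o[:,:,::-1])
# corners of strip by eye
print(cast(c,[(264,162),(377,153),(379,184),(266,192)],.012).round(3))
c2=camera('scene'); h2=cv2.cvtColor(c2['color'],cv2.COLOR_RGB2HSV)
g=cent(cv2.inRange(h2,(50,100,60),(85,255,255)),(325,185,355,215)); print('green2',len(g),cast(c2,[g.mean(0)],.078))
b=cent(cv2.inRange(h2,(100,140,110),(120,255,255)),(300,165,335,195)); print('blue2',len(b),b.mean(0),cast(c2,[b.mean(0)],.09))
S=c2['color'][150:250,280:400];
```

```text
Traceback (most recent call last):
  File "h.py", line 7, in cast
    d=np.c_[p,np.ones(len(p))]@np.array(c['rotation']).T
      ~~~~~~~~~~~~~~~~~~~~~~~~^~~~~~~~~~~~~~~~~~~~~~~~~~
ValueError: matmul: Input operand 1 has a mismatch in its core dimension 0, with gufunc signature (n?,k),(k,m?)->(n?,m?) (size 4 is different from 3)
```

Rotation is a quaternion [w,x,y,z].

```bash
sed -i "s/^import numpy.*/&\nfrom scipy.spatial.transform import Rotation as R\ndef rot(q): return R.from_quat(np.array(q)[[1,2,3,0]]).as_matrix()/; s/np.array(c\['rotation'\]).T/rot(c['rotation']).T/" h.py
cat >> h.py <<'E'
def cent(m,box):
    x0,y0,x1,y1=box; k=np.zeros_like(m); k[y0:y1,x0:x1]=m[y0:y1,x0:x1]
    ys,xs=np.nonzero(k); return np.c_[xs,ys].astype(float)
E
python3 - <<'E'
from h import *
c=camera('top'); hsv=cv2.cvtColor(c['color'],cv2.COLOR_RGB2HSV)
print(rot(c['rotation']).round(2))
g=cent(cv2.inRange(hsv,(50,100,60),(85,255,255)),(300,150,340,190))
print('green',len(g),g.mean(0),cast(c,[g.mean(0)],.082))
b=cent(cv2.inRange(hsv,(100,140,110),(120,255,255)),(265,155,300,190))
print('blue',len(b),b.mean(0),cast(c,[b.mean(0)],.1))
w=cast(c,b,.1)[:,:2]; u,s,vt=np.linalg.svd(w-w.mean(0)); print('axis',vt[0],s/np.sqrt(len(w)))
k=cent(cv2.inRange(hsv,(0,0,0),(180,255,50)),(345,155,373,182))
print('black',len(k),k.mean(0),cast(c,[k.mean(0)],.1))
S=c['color'][130:210,240:400]
o=cv2.resize(S,None,fx=5,fy=5,interpolation=cv2.INTER_CUBIC); cv2.imwrite('pics/crop1.png',o[:,:,::-1])
print(cast(c,[(264,162),(377,153),(379,184),(266,192)],.012).round(3))
print('things',cast(c,[(208,170),(246,253),(303,231),(200,150),(300,155)],0).round(3))
c2=camera('scene'); h2=cv2.cvtColor(c2['color'],cv2.COLOR_RGB2HSV)
g=cent(cv2.inRange(h2,(50,100,60),(85,255,255)),(325,185,355,215)); print('green2',len(g),cast(c2,[g.mean(0)],.078))
b=cent(cv2.inRange(h2,(100,140,110),(120,255,255)),(300,165,335,195)); print('blue2',len(b),b.mean(0),cast(c2,[b.mean(0)],.09))
E
```

```text
[[-0.03 -0.99  0.1 ]
 [-1.    0.03  0.03]
 [-0.04 -0.1  -0.99]]
green 71 [319.22535211 168.11267606] [[0.55477277 0.14173416 0.082     ]]
blue 67 [281.28358209 170.74626866] [[0.54814456 0.23576851 0.1       ]]
axis [-0.99462006  0.10359019] [0.01308371 0.00584531]
black 4 [359.5 166.5] [[0.55247502 0.04102272 0.1       ]]
[[ 0.589  0.295  0.012]
 [ 0.603 -0.013  0.012]
 [ 0.519 -0.014  0.012]
 [ 0.506  0.29   0.012]]
things [[0.574 0.454 0.   ]
 [0.344 0.349 0.   ]
 [0.399 0.193 0.   ]
 [0.632 0.477 0.   ]
 [0.607 0.197 0.   ]]
green2 68 [[0.55569154 0.14421721 0.078     ]]
blue2 281 [309.81850534 176.48754448] [[0.53225672 0.24584113 0.09      ]]
```

View pics/crop1.png

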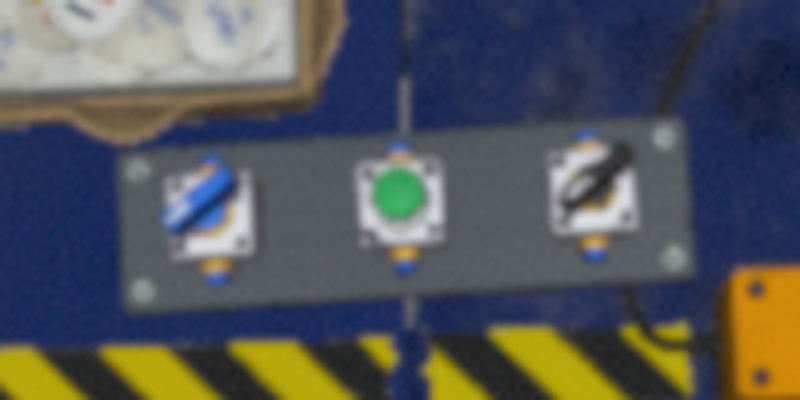

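Crop: the green head is at (398,193) in the crop, and the blue bar runs from (165,220) to (235,180), which puts the screw at roughly 2.05 rad. The box front is close to the blue valve, so I'll check its height.

Run:
```python
from h import *
c=camera('scene'); S=c['color'][75:255,210:450]
cv2.imwrite('pics/crop2.png',cv2.resize(S,None,fx=3.3,fy=3.3,interpolation=cv2.INTER_CUBIC)[:,:,::-1])
```

```text
(no output)
```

View pics/crop2.png

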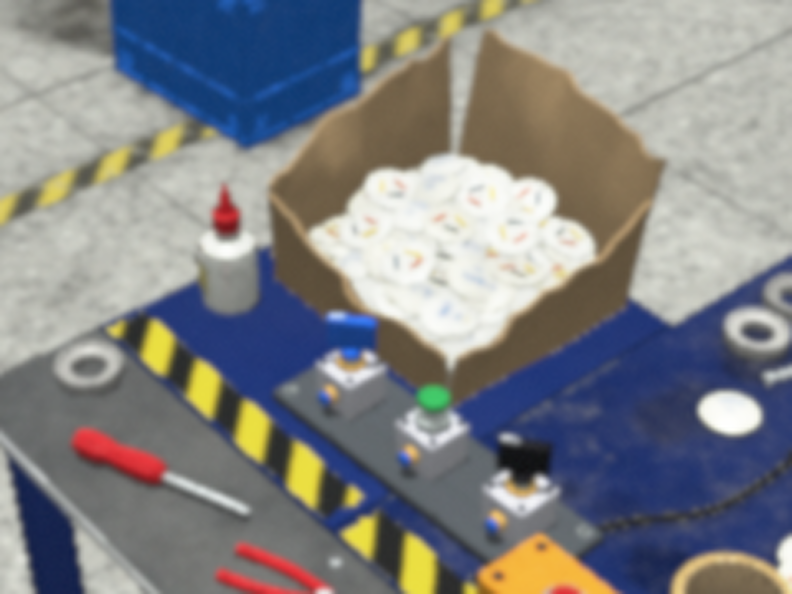

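The box's front wall rises to about bar height at most, well below the gripper body at 0.14 m. Next I move to hover over the plunger.

servo_tool([
  [1,-0.064,-0.042,0,0,0,0],
  [1,-0.064,-0.042,0,0,0,0],
  [1,-0.064,-0.042,0,0,0,0],
  [1,-0.064,-0.042,0,0,0,0],
  [1,-0.064,-0.042,0,0,0,0],
  [1,-0.064,-0.042,0,0,0,0],
  [1,-0.064,-0.042,0,0,0,0],
  [1,-0.064,-0.042,0,0,0,0],
  [1,-0.064,-0.042,0,0,0,0],
  [1,-0.064,-0.042,0,0,0,0],
], force=20)

```text
clock: 1.3
ee_pos: [0.4732, 0.268, 0.2417]
tcp_rot: [0.0, 0.21, 0.978, 0.0]
wrist_force: [0.2, -0.3, 0.1]
opening: 0.0149
gripper_force: 0.0
```

servo_tool([
  [1,-0.064,-0.042,0,0,0,0],
  [1,-0.064,-0.042,0,0,0,0],
  [1,-0.064,-0.042,0,0,0,0],
  [1,-0.064,-0.042,0,0,0,0],
  [1,0,0,0,0,0,0],
  [1,0,0,0,0,0,0],
])

```text
clock: 1.9
ee_pos: [0.5549, 0.1395, 0.2415]
tcp_rot: [-0.0, 0.211, 0.977, -0.0]
wrist_force: [-1.5, 1.3, -0.6]
opening: 0.0003
gripper_force: 0.0
```

Run:
```python
from h import *
c=camera('wrist'); save(c,'pics/w1.png'); hsv=cv2.cvtColor(c['color'],cv2.COLOR_RGB2HSV)
s=monitor.get_state(); print(s['clock'],np.round(s['ee_pos'],4),np.round(s['tcp_rot'],3),np.round(s['joints'],2),s['opening'])
print(c['position'],rot(c['rotation']).round(2))
g=cent(cv2.inRange(hsv,(50,100,60),(85,255,255)),(0,0,640,400)); print(len(g),g.mean(0),cast(c,[g.mean(0)],.082))
```

```text
1.95 [0.5544 0.1409 0.2414] [-0.     0.21   0.978  0.   ] [-0.66  0.18  0.39  1.68 -0.07  1.3   0.88] 0.0005373431924950305
[0.48949479 0.16879889 0.38287441] [[ 0.41  0.88  0.24]
 [ 0.91 -0.4  -0.11]
 [ 0.    0.26 -0.96]]
858 [215.41608392 196.34265734] [[0.51903241 0.03293684 0.082     ]]
```

View pics/w1.png

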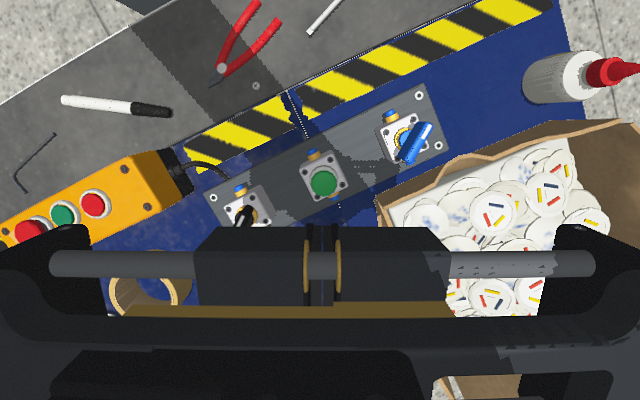

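Wrist view: green head at (323,182), blue bar from (428,123) to (403,160), black bar at (243,215). The earlier green mask also caught the orange box's button, so I restrict it.

Run:
```python
from h import *
c=camera('wrist'); hsv=cv2.cvtColor(c['color'],cv2.COLOR_RGB2HSV)
m=cv2.inRange(hsv,(50,100,60),(85,255,255)); g=cent(m,(300,160,345,205)); print(len(g),g.mean(0),cast(c,[g.mean(0)],.082))
b=cent(cv2.inRange(hsv,(100,140,120),(115,255,255)),(393,112,436,168)); print(len(b)); 
r_=cv2.minAreaRect(b.astype(np.float32)); print(r_, cast(c,cv2.boxPoints(r_),.102).round(4), cast(c,[b.mean(0)],.1))
S=c['color'][95:215,290:450]; cv2.imwrite('pics/crop3.png',cv2.resize(S,None,fx=5,fy=5,interpolation=cv2.INTER_CUBIC)[:,:,::-1])
```

```text
504 [322.36111111 184.11309524] [[0.55293405 0.14188129 0.082     ]]
536
((414.43084716796875, 139.4461669921875), (59.78474044799805, 36.218143463134766), 82.87498474121094) [[0.5137 0.2297 0.102 ]
 [0.5233 0.2612 0.102 ]
 [0.5779 0.2497 0.102 ]
 [0.5678 0.2166 0.102 ]] [[0.55099    0.23736108 0.1       ]]
```

View pics/crop3.png

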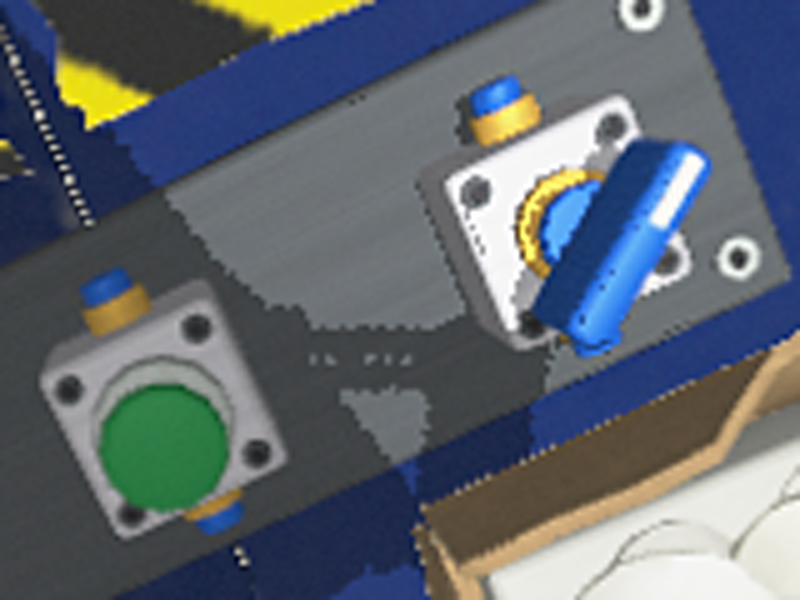

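servo_tool([
  [1,0,0,0.08,0,0,0],
  [1,0,0,0.08,0,0,0],
  [1,0,0,0.08,0,0,0],
  [1,0,0,0.02,0,0,0],
  [1,0,0,0.02,0,0,0],
  [1,0,0,0.02,0,0,0],
  [1,0,0,0,0,0,0],
  [1,0,0,0,0,0,0],
  [1,0,0,0,0,0,0],
])

```text
clock: 2.9
ee_pos: [0.5553, 0.1412, 0.0934]
tcp_rot: [0.001, 0.21, 0.978, 0.001]
wrist_force: [-4.1, 1.7, 4.9]
opening: 0.0007
gripper_force: 2.9
```

Run:
```python
from h import *
s=monitor.get_state(); print(s['clock'],np.round(s['ee_pos'],4),s['wrist_force'])
c=dict(camera('wrist')); 
P=np.array(c['position']); print(P)
# blue bar from crop3, taken at the hover pose (position noted earlier)
c['position']=[0.48949479,0.16879889,0.38287441]
px=np.array([(690,150),(592,335),(565,320),(612,345),(668,142),(710,160)])/5+[290,95]
w=cast(c,px,.102); print(w.round(4)); d=w[0]-w[1]; print(np.degrees(np.arctan2(d[1],d[0])),np.linalg.norm(d),w[:2].mean(0),w[2:].mean(0))
# strip edges: direction from block top edge/holes on strip (z=.012)
px=np.array([(640,10),(738,258)])/5+[290,95]; w=cast(c,px,.012); d=w[0]-w[1]; print('strip x',w,np.degrees(np.arctan2(d[1],d[0])))
```

```text
2.9 [0.5553 0.1412 0.0934] [-4.14562385  1.73025047  4.85611441]
[0.48958422 0.17009699 0.23470782]
[[0.5388 0.2548 0.102 ]
 [0.5637 0.2263 0.102 ]
 [0.5589 0.2225 0.102 ]
 [0.5671 0.2291 0.102 ]
 [0.5358 0.2515 0.102 ]
 [0.542  0.2576 0.102 ]]
131.16978211942754 0.03784785002047215 [0.5512392  0.24050973 0.102     ] [0.55093333 0.24017952 0.102     ]
strip x [[0.51881316 0.28216551 0.012     ]
 [0.58427386 0.28465618 0.012     ]] -177.82104432564262
```

servo_tool([
  [1,0,0,0.006,0,0,0],
  [1,0,0,0.004,0,0,0],
  [1,0,0,0,0,0,0],
  [1,0,0,0,0,0,0],
  [1,0,0,0,0,0,0],
])

```text
clock: 3.45
ee_pos: [0.5558, 0.1413, 0.0911]
tcp_rot: [0.001, 0.21, 0.978, 0.002]
wrist_force: [-14.1, -2.2, 32.3]
opening: 0.0003
gripper_force: 16.1
```

servo_tool([
  [1,0,0,-0.055,0,0,0],
  [1,0,0,-0.055,0,0,0],
  [1,0,0,-0.055,0,0,0],
  [-1,0,0,-0.055,0,0,0],
  [-1,0.0227,0.0445,0,0,0,0],
  [-1,0.0227,0.0445,0,0,0,0],
  [-1,0.0227,0.0445,0,0,0,0],
  [-1,0.0227,0.0445,0,0,0,0],
  [-1,0,0,0,0,0,0.045],
  [-1,0,0,0,0,0,0.045],
])

```text
clock: 4.45
ee_pos: [0.5504, 0.2415, 0.198]
tcp_rot: [0.001, 0.348, 0.938, 0.001]
wrist_force: [-0.5, 0.1, 0.1]
opening: 0.0483
gripper_force: 0.0
```

servo_tool([
  [-1,0,0,0,0,0,0.046],
  [-1,0,0,0,0,0,0],
  [-1,0,0,0,0,0,0],
  [-1,0,0,0,0,0,0],
])

```text
clock: 4.85
ee_pos: [0.5502, 0.2401, 0.1971]
tcp_rot: [0.0, 0.411, 0.912, 0.0]
wrist_force: [-0.2, 0.8, -0.1]
opening: 0.0804
gripper_force: 0.0
```

Run:
```python
from h import *
c=camera('wrist'); save(c,'pics/w2.png')
s=monitor.get_state(); print(s['clock'],np.round(s['ee_pos'],4),np.round(s['joints'],2),s['opening'])
M=rot(s['tcp_rot']); print('y ang',np.degrees(np.arctan2(M[1,1],M[0,1])),M.round(3))
```

```text
4.9 [0.5501 0.2401 0.197 ] [-0.81  0.27  0.39  1.67 -0.11  1.23  0.32] 0.08282285994238738
y ang 41.3866072718793 [[-0.661  0.75   0.001]
 [ 0.75   0.661  0.   ]
 [-0.     0.001 -1.   ]]
```

View pics/w2.png

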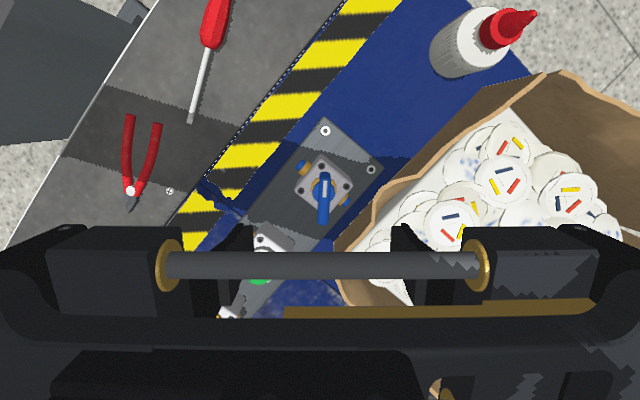

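The bar is at column 324 and upright in the image, so it is aligned with the pads. I'll descend with the jaws narrowed to keep clear of the box wall, then grip.

servo_tool([
  [0.2,0,0,0,0,0,0],
  [0.2,0,0,0,0,0,0],
  [0.2,0,0,0.03,0,0,0],
  [0.2,0,0,0.05,0,0,0],
  [0.2,0,0,0.05,0,0,0],
  [0.2,0,0,0.05,0,0,0],
  [0.2,0,0,0.03,0,0,0],
  [0.2,0,0,0,0,0,0],
])

```text
clock: 5.7
ee_pos: [0.5484, 0.2393, 0.0888]
tcp_rot: [-0.001, 0.413, 0.911, -0.002]
wrist_force: [-0.1, -0.1, 0.1]
opening: 0.037
gripper_force: 0.0
```

servo_tool([
  [1,0,0,0,0,0,0],
  [1,0,0,0,0,0,0],
  [1,0,0,0,0,0,0],
  [1,0,0,0,0,0,0],
  [1,0,0,0,0,0,0],
], force=35)

```text
clock: 6.2
ee_pos: [0.5513, 0.2412, 0.0926]
tcp_rot: [0.001, 0.413, 0.911, 0.002]
wrist_force: [5.1, 3.0, -2.3]
opening: 0.0096
gripper_force: 35.0
```

servo_tool([
  [1,0,0,0,0,0,0.04],
  [1,0,0,0,0,0,0.04],
  [1,0,0,0,0,0,0.04],
  [1,0,0,0,0,0,0.04],
  [1,0,0,0,0,0,0.04],
  [1,0,0,0,0,0,0.04],
  [1,0,0,0,0,0,0.04],
  [1,0,0,0,0,0,0.04],
  [1,0,0,0,0,0,0],
  [1,0,0,0,0,0,0],
])

```text
clock: 7.2
ee_pos: [0.5508, 0.2411, 0.0925]
tcp_rot: [-0.0, 0.799, 0.601, 0.001]
wrist_force: [2.4, 4.1, 5.3]
opening: 0.0097
gripper_force: 35.0
```

```bash
cat > st.py <<'E'
from h import *
s=monitor.get_state(); M=rot(s['tcp_rot'])
print(s['clock'],np.round(s['ee_pos'],4),np.round(s['joints'],2),'F',np.round(s['wrist_force'],1),'T',np.round(s['torque'],2),'grip',s['opening'],s['gripper_force'])
print('bar/white ang',np.degrees(np.arctan2(M[1,1],M[0,1]))+90,'tilt',M[2].round(3))
E
python3 st.py
```

```text
7.2 [0.5508 0.2411 0.0925] [-0.94  0.39  0.56  1.78 -0.24  1.03 -0.57] F [2.4 4.1 5.3] T [ 0.72 -0.44  0.03] grip 0.009704864230320258 35.00105450861156
bar/white ang 73.87788848685251 tilt [ 0.002  0.002 -1.   ]
```

servo_tool([
  [1,0,0,0,0,0,0.04],
  [1,0,0,0,0,0,0.04],
  [1,0,0,0,0,0,0.04],
  [1,0,0,0,0,0,0.04],
  [1,0,0,0,0,0,0.04],
  [1,0,0,0,0,0,0.04],
  [1,0,0,0,0,0,0.04],
  [1,0,0,0,0,0,0.04],
  [1,0,0,0,0,0,0],
  [1,0,0,0,0,0,0],
])

```text
clock: 8.2
ee_pos: [0.5505, 0.2415, 0.0926]
tcp_rot: [-0.001, 0.99, 0.142, 0.001]
wrist_force: [0.1, 3.9, 7.9]
opening: 0.0095
gripper_force: 35.0
```

```bash
python3 st.py
```

```text
8.2 [0.5505 0.2415 0.0926] [-1.09  0.44  0.76  1.79 -0.35  1.05 -1.49] F [0.1 3.9 7.9] T [ 0.94  0.15 -0.02] grip 0.009529858928327726 35.001645111478865
bar/white ang 16.274691752279736 tilt [ 0.002 -0.002 -1.   ]
```

servo_tool([
  [1,0,0,0,0,0,0.02],
  [1,0,0,0,0,0,0.02],
  [1,0,0,0,0,0,0.02],
  [1,0,0,0,0,0,0.01],
  [1,0,0,0,0,0,0.01],
  [1,0,0,0,0,0,0],
  [1,0,0,0,0,0,0],
  [1,0,0,0,0,0,0],
])

```text
clock: 9.0
ee_pos: [0.5504, 0.2416, 0.0926]
tcp_rot: [-0.001, 1.0, 0.017, 0.001]
wrist_force: [0.1, 4.7, 7.9]
opening: 0.0097
gripper_force: 35.0
```

```bash
python3 st.py
```

```text
9.0 [0.5504 0.2416 0.0926] [-1.13  0.46  0.82  1.79 -0.38  1.06 -1.71] F [0.1 4.7 7.9] T [1.02 0.16 0.03] grip 0.009738712118245299 35.00157322268933
bar/white ang 1.9030896508526496 tilt [ 0.001 -0.003 -1.   ]
```

servo_tool([
  [1,0,0,0,0,0,0.01],
  [1,0,0,0,0,0,0.01],
  [1,0,0,0,0,0,0.01],
  [1,0,0,0,0,0,0],
  [1,0,0,0,0,0,0],
])

```text
clock: 9.5
ee_pos: [0.5503, 0.2416, 0.0925]
tcp_rot: [-0.001, 1.0, -0.03, 0.0]
wrist_force: [-0.4, 4.3, 7.4]
opening: 0.0106
gripper_force: 36.0
```

```bash
python3 st.py
```

```text
9.5 [0.5503 0.2416 0.0925] [-1.15  0.47  0.84  1.79 -0.39  1.06 -1.79] F [-0.4  4.3  7.4] T [0.85 0.25 0.72] grip 0.010607230545604016 35.98943288001465
bar/white ang -3.4386695480241514 tilt [ 0.001 -0.002 -1.   ]
```

Torque rose to 0.72 N m and the jaws spread slightly, so the screw is on its seat. I'll back it off to a tool angle of about 91°.

servo_tool([
  [1,0,0,0,0,0,0],
  [1,0,0,0,0,0,-0.04],
  [1,0,0,0,0,0,-0.04],
  [1,0,0,0,0,0,-0.04],
  [1,0,0,0,0,0,-0.04],
  [1,0,0,0,0,0,-0.04],
  [1,0,0,0,0,0,-0.04],
  [1,0,0,0,0,0,-0.04],
])

```text
clock: 10.3
ee_pos: [0.5506, 0.2412, 0.0926]
tcp_rot: [-0.001, 0.916, 0.4, 0.001]
wrist_force: [1.8, 4.0, 5.0]
opening: 0.0098
gripper_force: 35.0
```

servo_tool([
  [1,0,0,0,0,0,-0.04],
  [1,0,0,0,0,0,-0.04],
  [1,0,0,0,0,0,-0.04],
  [1,0,0,0,0,0,-0.04],
  [1,0,0,0,0,0,-0.04],
  [1,0,0,0,0,0,-0.04],
  [1,0,0,0,0,0,-0.006],
  [1,0,0,0,0,0,0],
  [1,0,0,0,0,0,0],
  [1,0,0,0,0,0,0],
])

```text
clock: 11.3
ee_pos: [0.551, 0.241, 0.0925]
tcp_rot: [0.0, 0.7, 0.714, 0.002]
wrist_force: [2.5, 4.6, 3.5]
opening: 0.0096
gripper_force: 35.0
```

```bash
python3 st.py
python3 - <<'E'
from h import *
c=camera('wrist'); a=c['color']; save(c,'pics/w3.png')
E
```

```text
11.3 [0.551  0.241  0.0925] [-0.89  0.38  0.49  1.78 -0.21  1.03 -0.3 ] F [2.5 4.6 3.5] T [ 0.7  -0.57  0.03] grip 0.009634267576075016 35.00030247028917
bar/white ang 91.14854475018727 tilt [ 0.002  0.002 -1.   ]
```

View pics/w3.png

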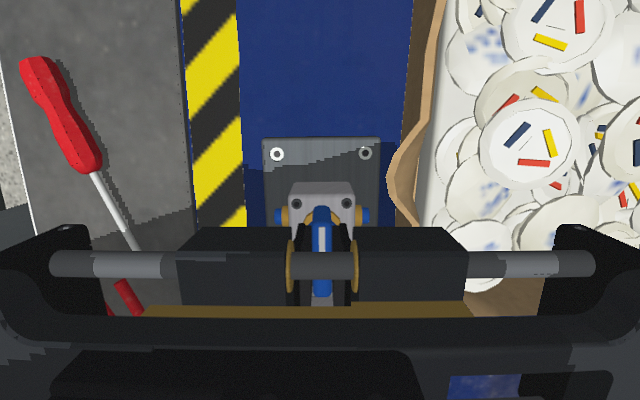

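The picture shows the bar at column 321 gripped between the pads. It lies along the strip, square to the ports at (283,215) and (362,215), so it stands a quarter turn open. The bystanders in view have not moved.

```bash
python3 -c "
from rig import ticket; print(ticket.job_done())"
```

```text
the job is handed in; nothing more can be done
None
```

The job is handed in, with no verdict returned: the plunger was pushed to its hard stop and released, then the blue thumbscrew was turned clockwise to its seat, backed off about 90° and left gripped at 35 N.

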